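# Close-pack hexagonal heating blocks on a dry-bath heater

## Task

Set the blue and the orange hexagonal block upright on the heater's plate, in front of the dark hexagonal block screwed down there (its control-panel side), one left and one right in either order. Pack all three tight, flat face against flat face with the touching faces fully overlapping, so that the three meet at one common corner. Let go, and leave everything else on the worktop where it stands.

Things in the scene. Friction and masses are not known exactly. Their poses are not given: they have to be found in the camera images.
- heater: dry-bath heater, fixed: white housing 205x172 mm, control panel (display, knob, green switch) on its front, bare flat metal plate on top. Origin: at worktop height under the plate's middle; x points from panel to rear, y to its left seen from the panel, z up. Plate surface at z = 30 mm, rim round it to z = 36 mm; inside the rim x -76 to 76, y -73 to 73 mm. No guides or recesses
- fixed_block_center (a point): centre of the dark hexagonal block (56 mm across flats, 56 mm high) screwed to the plate, at x 35, y 0, z 58 mm of the heater, same axes. One corner points at the panel (-x); its front flats face 150 and 210 degrees from x. Blocks packed on these have centres at heater x -13.5, y +28 and -28, z 58 mm, x axes parallel to the heater's modulo 60 degrees. Screw head 4 mm above its top
- block_blue_center (a point): blue hexagonal aluminium block, 56 mm across flats, 64.7 mm across corners, 56 mm high, 0.24 to 0.39 kg, loose. This point is its centre, 28 mm above its underside. z is up; x points at a corner, so its six flats face 30, 90, 150, 210, 270 and 330 degrees from x. Starts upright on the worktop to the left or right of the heater, with free room for fingers all round
- block_orange_center (a point): orange hexagonal aluminium block, 56 mm across flats, 64.7 mm across corners, 56 mm high, 0.24 to 0.39 kg, loose. This point is its centre, 28 mm above its underside. z is up; x points at a corner, so its six flats face 30, 90, 150, 210, 270 and 330 degrees from x. Starts upright on the worktop to the left or right of the heater, with free room for fingers all round
- block_blue: the same blue block; this point is the centre of its underside, same axes. Seven vial wells are drawn in its top; it is solid
- block_orange: the same orange block; this point is the centre of its underside, same axes. Seven vial wells are drawn in its top; it is solid
- vial_rack: teal rack of small vials, 62x118x40 mm; loose bystander, origin at the centre of its underside
- ferrule_jar: white jar with a yellow screw lid, 52 mm across, 46 mm high; loose bystander, origin at the centre of its underside
- marker_blue: white marker pen with a blue cap, 136 mm long, 16 mm high; loose bystander, origin at the centre of its underside
- screwdriver: screwdriver with orange handle, 165 mm long, 24 mm high; loose bystander, origin at the centre of its underside
- tape_roll: roll of masking tape lying flat, 99 mm across, 19 mm high; loose bystander, origin at the centre of its underside
- stapler: blue stapler, 34x128x52 mm; loose bystander, origin at the centre of its underside
Not all that is in view belongs to the job. Several things look just like the block_orange: the one meant starts farthest from the robot's base.

How it is judged (in metres and radians):
At the end, for the whole second after the job is handed in: Both blocks upright, at rest on the plate, one left and one right in front of the fixed one; all three pairs of centres under 58.5 mm apart (gaps up to 2.5 mm), x axes parallel within 0.07 rad modulo 60 degrees, centres at heater x -20.5 to -6.5 mm and 21 to 36 mm to the side (z of block_blue_center in the frame of heater between 0.055 and 0.061 m and angle between each of block_blue_center, block_orange_center's own z axis and vertical below 0.05 rad and x of block_blue_center in the frame of heater between -0.0205 and -0.0065 m and horizontal distance between each of block_blue_center, block_orange_center and fixed_block_center below 0.0585 m and (angle between the x axis of block_blue_center and the x axis of heater, either way round below 0.07 rad or angle between the x axis of block_blue_center and the x axis of heater, either way round between 0.9772 and 1.1172 rad) and linear speed of each of block_blue, block_orange below 0.01 m/s and z of block_orange_center in the frame of heater between 0.055 and 0.061 m and x of block_orange_center in the frame of heater between -0.0205 and -0.0065 m and (angle between the x axis of block_orange_center and the x axis of heater, either way round below 0.07 rad or angle between the x axis of block_orange_center and the x axis of heater, either way round between 0.9772 and 1.1172 rad) and horizontal distance between block_blue_center and block_orange_center below 0.0585 m and ((y of block_blue_center in the frame of heater between 0.021 and 0.036 m and y of block_orange_center in the frame of heater between -0.036 and -0.021 m) or (y of block_orange_center in the frame of heater between 0.021 and 0.036 m and y of block_blue_center in the frame of heater between -0.036 and -0.021 m))); the robot touches nothing.
It fails at once if a bystander on the worktop is moved by more than 30 mm (distance of any of vial_rack, ferrule_jar, marker_blue, screwdriver, tape_roll, stapler from where it was at the start of the episode above 0.03 m).
It also fails if it takes over 58 s, if anything falls off the work surface, if the arm or the gripper's body presses on something with over 40 N, if the wrist force passes 120 N, or if a joint passes its speed limit or range.

## Robot

A 6-joint arm with a two-finger parallel gripper is mounted at the origin on a cart in front of the work surface, level with it; the furniture and walls round the work are solid. World frame = base frame: x ahead of the robot, y to its left, z up, the work surface at z = 0. Lengths are in m, angles in degrees, forces in N, time in s.
With the tool pointing down it reaches from about 0.25 to 0.725 m from the base axis. Payload 9.7 kg.
Tool frame: the origin (TCP) lies between the finger pads; the fingertips stand 19 mm ahead of it and the grasp point (between the pads) is the TCP; z points along the fingers, y is the line along which they close (so a half turn about z gives the same grasp; the last joint's range is limited). The gripper opens to 85 mm and grips with 20 to 120 N. Pads are 22 mm wide; open, the fingers measure 114 mm over their backs; the gripper's body (76 mm by 85 mm) begins 54 mm behind the grasp point. The pads swing forward as they close: fully open they stand 13 mm farther back than shut.
Start: joints at [-68.182, 4.979, 10.078, 95.1, 0, 90], TCP at [0.204, -0.511, 0.217] pointing down, gripper open.
Joint ranges: [-179.16, 179.16], [-48.56, 103.87], [-65.8, 70.77], [-126.05, 130.52], [-82.76, 87.17], [-180, 180]. Speed limits (degrees/s): [127.2, 127.2, 147.25, 180, 180, 180].

## Interface

Orientations are given as [roll, pitch, yaw] about the fixed x, y, z axes, in that order (R = Rz(yaw) Ry(pitch) Rx(roll)).
In Python, from workcell import telemetry, camera, calibration, workorder gives the robot as it stands.
- The arm moves only by the tool play_rows, never from a script. Its argument "increments" is a list of rows, each a list of 3 entries, a list of its own where there are three numbers: the shift along the tool's x, y, z in mm, then the turn, a rotation vector about the tool's x, y, z in degrees, then the closure, from 0 (fully open) to 1 (shut). In form: [[[x, y, z], [ax, ay, az], jaw], ...]. A call has 1 to 20 rows; each row is the pose to reach, as a shift and turn from the pose commanded when the call began, along the tool's axes at that moment; what a row does not reach only later rows make up. A row lasts 1/10 s, in which the tool goes at most 50 mm and 8.59 degrees, less where a joint would pass 70% of its speed; a pose out of reach is approached as far as the arm can. A call with a gripper value outside its range is refused whole. The fingers move at their own pace and stop on an object; "grip_force" is the grip in N (left out, the last holds). Time passes only in rows, so rows that repeat a pose let the fingers close. It gives the time, the measured TCP pose, the force, the opening and the grip force at its end, in the units of the state.
- telemetry.get_obs(): the state, without advancing time (a new reading comes with each control period).
- camera(name): name is "scene" or "top"; returns (picture, depth): 420x560x3 uint8, red, green, blue; 420x560 float32, m along the optical axis (not along the pixel's ray), 0 where there is no reading.
- calibration(name): a dict with "vertical_fov" (degrees; the focal length in pixels is half the picture's height over the tangent of half this angle, whatever the lens; pixels are square), "cx", "cy" (the principal point, pixels), "k1" (the pictures are not rectified: a ray, as slopes to the right and down, at radius r is drawn at 1 + k1 r^2 times it, then the intrinsics apply), "rvec" (rotation vector, rad) and "tvec" (3), from world to camera coordinates, as OpenCV has them. Camera axes: x right, y down, z forward; pixel columns grow to the right and rows downward; lengths in m; the calibration is good to about 2 mm. A picture is of the moment at which its call begins. calibration takes no time and is no camera call.
- workorder.job_done(): hands the job in; it is judged then, once.
The state is a dict: "time": time; "q": joint angles; "qd": joint speeds; "joint_efforts": joint torques, N m; "ee_pos": TCP position; "tcp_rot": TCP orientation; "wrist_force": force on the tool from outside, world axes, zero at the start; "torque": the same for the moment, N m; "opening": finger opening in m; "grasp_force": force on a finger pad.
Only numpy, scipy, OpenCV 4.12 (cv2) and the standard library are available. Lean on these libraries where they do the work, as an engineer would, in place of code of your own. Each camera call takes 0.05 s, during which the arm holds its last target. There are 200 camera calls.

## Working session

There is one attempt and no reset: what is moved stays moved. The work goes in short steps, Python scripts to look and compute and a tool call to move; the robot and the scene stay as the last step left them, time stands still between calls to the robot, and variables do not carry over. Pictures are saved under pics/ and viewed, at most 10 in all, crops included, and the job is handed in when it is done.

Besides the shell and the picture viewer there is one more tool, called after "Call:" as name(argument=value, ...), one argument or row to a line, values as JSON. play_rows: Moves the arm, as the interface text tells. Its arguments: {"type":"object","properties":{"increments":{"type":"array"},"grip_force":{"type":"number"}},"required":["increments"]}

```bash
mkdir -p pics; python3 - <<'E'
from workcell import telemetry,camera,calibration
import cv2,numpy as np
for n in("scene","top"):
    p,d=camera(n); np.savez(f"{n}0.npz",p=p,d=d); cv2.imwrite(f"pics/{n}0.png",cv2.cvtColor(p,cv2.COLOR_RGB2BGR)); print(n,calibration(n))
o=telemetry.get_obs();print(o)
E
```

```text
scene {'vertical_fov': 43.364582613832724, 'cx': 279.6967070415547, 'cy': 213.66509569365647, 'k1': -0.0324545079142073, 'rvec': array([ 2.39536987,  0.49774842, -0.17632649]), 'tvec': array([-0.52014807, -0.125318  ,  1.98944199])}
top {'vertical_fov': 46.48288901132389, 'cx': 283.08432067141405, 'cy': 209.48508736899103, 'k1': -0.05008674864010328, 'rvec': array([ 2.21333826, -2.15338476,  0.07687346]), 'tvec': array([-0.01533221,  0.55780907,  1.63198718])}
{'time': 0.1, 'q': array([-6.81812844e+01,  5.00812915e+00,  1.00397225e+01,  9.50973655e+01,
       -2.43538262e-03,  8.99995007e+01]), 'qd': array([ 0.06756729, -0.02168328,  0.15097251, -0.01230781, -0.01579064,
       -0.03889845]), 'joint_efforts': array([-1.07385145e-03, -5.21561944e+01,  4.65652764e+01,  1.60511525e-02,
       -9.18207343e-05, -5.53731695e-06]), 'ee_pos': array([ 0.20433247, -0.51041831,  0.21615875]), 'tcp_rot': array([-1.79934228e+02,  2.43480785e-03,  2.18192177e+01]), 'wrist_force': array([-0.37502891,  0.57001805, -0.36107506]), 'torque': array([-0.03746696, -0.02029417,  0.04498857]), 'grasp_force': 0.0, 'opening': 0.08558535941100362}
```

View pics/top0.png

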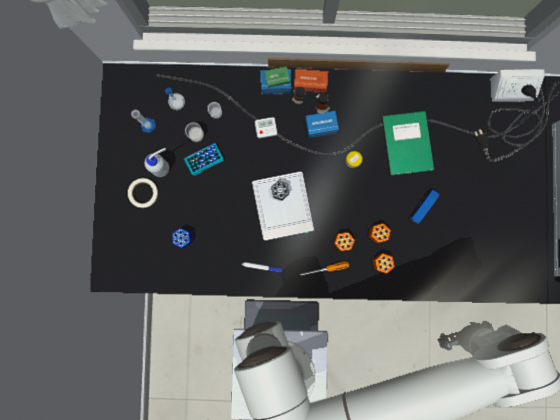

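View pics/scene0.png

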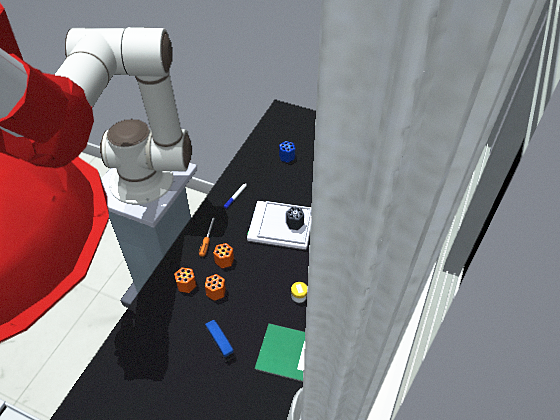

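The top view shows blue at (181,238), oranges at (345,241), (380,233) and (384,263), the heater at (283,207) with the dark block at (281,189), and the pen and screwdriver at row 267. In the scene view a curtain hides the rear of the table, but all the blocks are visible.

```bash
cat > h.py <<'E'
import numpy as np,cv2
from scipy.spatial import ConvexHull
from workcell import camera,calibration
def rays(n,uv):
    c=calibration(n); f=210/np.tan(np.radians(c["vertical_fov"]/2))
    K=np.array([[f,0,c["cx"]],[0,f,c["cy"]],[0,0,1]])
    s=cv2.undistortPoints(np.float64(uv).reshape(-1,1,2),K,np.array([c["k1"],0,0,0,0.]))[:,0]
    R=cv2.Rodrigues(c["rvec"])[0]; t=c["tvec"]
    return -R.T@t, np.c_[s,np.ones(len(s))]@R
def onplane(n,uv,z):
    o,d=rays(n,uv); return (o+d*((z-o[2])/d[:,2])[:,None])[:,:2]
def cloud(n,p,d):
    v,u=np.mgrid[:420,:560]; o,r=rays(n,np.c_[u.ravel(),v.ravel()])
    return (o+r*d.ravel()[:,None]).reshape(420,560,3)
def mask(p,col):
    h=cv2.cvtColor(p,cv2.COLOR_RGB2HSV); a={"orange":((4,120,90),(18,255,255)),"blue":((105,120,60),(125,255,255))}[col]
    return cv2.inRange(h,*a)
def hexfit(xy):
    "least squares flats of the hull: centre, corner angle mod 60"
    h=xy[ConvexHull(xy).vertices]; q=np.r_[h,h[:1]]; P=np.concatenate([np.linspace(q[i],q[i+1],20) for i in range(len(h))])
    best=None
    for a in np.arange(0,60,1.):
        th=np.radians(a+30+60*np.arange(6)); N=np.c_[np.cos(th),np.sin(th)]; s=(h@N.T).max(0); w=s[:3]+s[3:]
        if best is None or w.sum()<best[0]: best=(w.sum(),a,np.linalg.lstsq(N,s-w.mean()/2,rcond=None)[0],w.mean())
    return best[1:]
def blobs(n,p,W,col,zr,amin=40):
    m=mask(p,col); m=cv2.morphologyEx(m,cv2.MORPH_CLOSE,np.ones((5,5)))
    k,l,st,_=cv2.connectedComponentsWithStats(m); out=[]
    for i in range(1,k):
        if st[i,4]<amin: continue
        Z=W[...,2]; s=(l==i)&(Z>zr[0])&(Z<zr[1])
        out.append((st[i,:5],l==i,s))
    return out
E
python3 - <<'E'
from h import *
f=np.load("top0.npz");p,d=f["p"],f["d"];W=cloud("top",p,d)
for col in("orange","blue"):
    for st,l,s in blobs("top",p,W,col,(.046,.066)):
        if s.sum()<60: print(col,st,s.sum());continue
        v,u=np.nonzero(s); a,c,w=hexfit(onplane("top",np.c_[u,v],.056)); zz=np.median(W[...,2][s])
        print(col,st,s.sum(),"z",zz.round(4),"c",c.round(4),"cloud",W[s][:,:2].mean(0).round(4),"ang",a,"w",w.round(4),"R",np.hypot(*c).round(4))
Z=W[...,2]
# fixed block top and housing
v,u=np.mgrid[:420,:560]; near=(abs(u-283)<55)&(abs(v-207)<55)
s=near&(Z>.078)&(Z<.1)
k,l,st,_=cv2.connectedComponentsWithStats(s.astype(np.uint8)); print(st)
i=1+st[1:,4].argmax(); vv,uu=np.nonzero(l==i); print("fixed",hexfit(onplane("top",np.c_[uu,vv],.086)),np.median(Z[l==i]))
s=near&(p.min(2)>120)&(Z>.02)
s=(near&(p.min(2)>110)).astype(np.uint8); k,l,st,_=cv2.connectedComponentsWithStats(s); i=1+st[1:,4].argmax()
vv,uu=np.nonzero(l==i); print("house z",np.median(Z[l==i]))
r=cv2.minAreaRect(onplane("top",np.c_[uu,vv],.036).astype(np.float32)); print(r)
big=np.hstack([cv2.resize(x,None,fx=4,fy=4,interpolation=cv2.INTER_CUBIC)for x in[p[160:260,240:340]]]);cv2.imwrite("pics/hz.png",big[...,::-1])
E
```

```text
orange [294  69  34  23 665] 254 z 0.0486 c [ 1.0013 -0.0799] cloud [ 1.0033 -0.0856] ang 25.0 w 0.091 R 1.0045
orange [369 223  22  20 312] 260 z 0.0573 c [ 0.4872 -0.3208] cloud [ 0.4874 -0.321 ] ang 46.0 w 0.0573 R 0.5834
orange [334 232  21  19 303] 244 z 0.0577 c [ 0.4562 -0.2039] cloud [ 0.456 -0.204] ang 42.0 w 0.0554 R 0.4997
orange [373 253  22  21 315] 261 z 0.0574 c [ 0.3881 -0.3358] cloud [ 0.3878 -0.3357] ang 13.0 w 0.0568 R 0.5132
orange [326 262  23  10 147] 0
blue [165  87   8   9  44] 0
blue [141 117  15  16 113] 1
blue [308 124  31  14  86] 12
blue [197 144  20  24 223] 7
blue [146 156  11  10  77] 0
blue [411 189  29  35 378] 257 z 0.0507 c [ 0.5821 -0.4739] cloud [ 0.5862 -0.4786] ang 25.0 w 0.0835 R 0.7506
blue [171 228  21  20 320] 251 z 0.0566 c [0.4535 0.3349] cloud [0.4537 0.3343] ang 5.0 w 0.0563 R 0.5637
blue [268 266  14   7  61] 0
[[     0      0    560    420 234943]
 [   271    180     19     20    257]]
fixed (np.float64(13.0), array([0.61777852, 0.01163902]), np.float64(0.05588242359957781)) 0.08718303564434327
house z 0.030087928449629375
((0.5703445672988892, 0.0019306391477584839), (0.20504747331142426, 0.17298029363155365), 12.962735176086426)
```

View pics/hz.png

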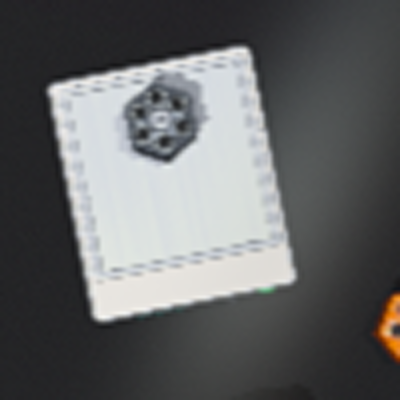

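```bash
cat >> h.py <<'E'
def inc(x,y,z,yaw):
    from workcell import telemetry
    from scipy.spatial.transform import Rotation as S
    o=telemetry.get_obs(); R=S.from_euler("xyz",o["tcp_rot"],degrees=True)
    T=S.from_euler("xyz",[180,0,yaw],degrees=True)
    print("t",round(o["time"],2),"shift",(R.inv().apply(np.array([x,y,z])-o["ee_pos"])*1e3).round(1),"turn",(R.inv()*T).as_rotvec(degrees=True).round(2))
E
python3 -c "
from h import *
inc(.4872,-.3208,.15,46)"
```

```text
t 0.1 shift [333.1 -70.8  66.2] turn [-7.000e-02 -1.000e-02 -2.418e+01]
```

Call:
play_rows(
  increments=[
    [[333, -71, 66], [0, 0, -24], 0],
    [[333, -71, 66], [0, 0, -24], 0],
    [[333, -71, 66], [0, 0, -24], 0],
    [[333, -71, 66], [0, 0, -24], 0],
    [[333, -71, 66], [0, 0, -24], 0],
    [[333, -71, 66], [0, 0, -24], 0],
    [[333, -71, 66], [0, 0, -24], 0],
    [[333, -71, 66], [0, 0, -24], 0],
    [[333, -71, 66], [0, 0, -24], 0],
    [[333, -71, 66], [0, 0, -24], 0],
    [[333, -71, 66], [0, 0, -24], 0],
  ],
  grip_force=50,
)

```text
time: 1.2
ee_pos: [0.4864, -0.3219, 0.1512]
tcp_rot: [180.0, 0.0, 45.7]
wrist_force: [-0.3, 0.5, -0.3]
opening: 0.0855
grasp_force: 0.0
```

```bash
python3 -c "
from h import *
inc(.4872,-.3208,.032,46)
p,d=camera('top');cv2.imwrite('pics/a.png',cv2.resize(p[180:300,310:450],None,fx=4,fy=4)[...,::-1])"
```

```text
t 1.2 shift [  1.3  -0.2 119.2] turn [ 0.03  0.   -0.28]
```

View pics/a.png

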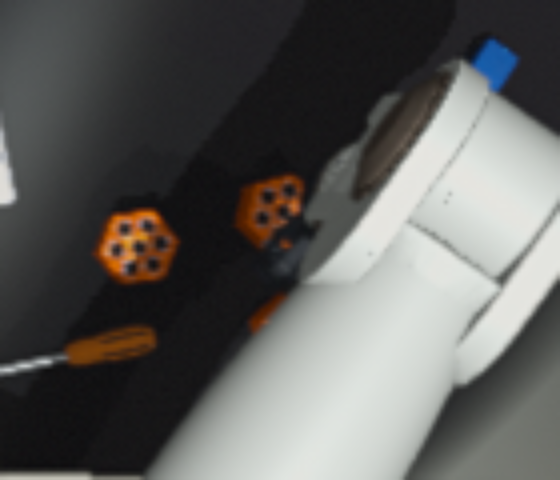

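The gripper hangs over the far orange block; one finger is visible at its lower edge (crop 290,255). I'm descending and gripping.

Call:
play_rows(
  increments=[
    [[1, 0, 40], [0, 0, 0], 0],
    [[1, 0, 80], [0, 0, 0], 0],
    [[1, 0, 105], [0, 0, 0], 0],
    [[1, 0, 119], [0, 0, 0], 0],
    [[1, 0, 119], [0, 0, 0], 0],
    [[1, 0, 119], [0, 0, 0], 1],
    [[1, 0, 119], [0, 0, 0], 1],
    [[1, 0, 119], [0, 0, 0], 1],
    [[1, 0, 119], [0, 0, 0], 1],
    [[1, 0, 119], [0, 0, 0], 1],
    [[1, 0, 119], [0, 0, 0], 1],
    [[1, 0, 119], [0, 0, 0], 1],
    [[1, 0, 119], [0, 0, 0], 1],
  ],
  grip_force=60,
)

```text
time: 2.55
ee_pos: [0.4887, -0.3208, 0.0342]
tcp_rot: [179.8, -0.0, 45.8]
wrist_force: [-2.1, 1.7, 6.5]
opening: 0.0532
grasp_force: 61.6
```

```bash
python3 -c "
from h import *
inc(.4872,-.3208,.17,46)
inc(.5768,-.0266,.17,73)
inc(.5768-.866*0-.0125,-.0266-.0217,.17,73)"
```

```text
t 2.55 shift [  -1.    -0.6 -135.8] turn [ 0.17 -0.03 -0.18]
t 2.55 shift [ 272.4 -141.4 -136. ] turn [ 1.700e-01  1.000e-02 -2.718e+01]
t 2.55 shift [ 248.2 -135.2 -136. ] turn [ 1.700e-01  1.000e-02 -2.718e+01]
```

Call:
play_rows(
  increments=[
    [[0, 0, -15], [0, 0, 0], 1],
    [[0, 0, -45], [0, 0, 0], 1],
    [[0, 0, -85], [0, 0, 0], 1],
    [[0, 0, -120], [0, 0, 0], 1],
    [[10, -5, -136], [0, 0, 0], 1],
    [[30, -15, -136], [0, 0, -3], 1],
    [[60, -32, -136], [0, 0, -6], 1],
    [[90, -48, -136], [0, 0, -9], 1],
    [[120, -65, -136], [0, 0, -12], 1],
    [[150, -81, -136], [0, 0, -15], 1],
    [[180, -98, -136], [0, 0, -19], 1],
    [[210, -114, -136], [0, 0, -22], 1],
    [[230, -125, -136], [0, 0, -25], 1],
    [[242, -133, -136], [0, 0, -27], 1],
    [[248, -135, -136], [0, 0, -27], 1],
    [[248, -135, -136], [0, 0, -27], 1],
  ],
)

```text
time: 4.15
ee_pos: [0.5641, -0.0482, 0.1682]
tcp_rot: [180.0, 0.0, 72.8]
wrist_force: [-0.2, -0.3, -2.4]
opening: 0.0533
grasp_force: 63.9
```

```bash
python3 -c "
from h import *
inc(.568,-.0348,.068,73)"
```

```text
t 4.15 shift [ 13.9  -0.2 100.2] turn [ 0.02  0.01 -0.21]
```

Call:
play_rows(
  increments=[
    [[14, 0, 30], [0, 0, 0], 1],
    [[14, 0, 60], [0, 0, 0], 1],
    [[14, 0, 85], [0, 0, 0], 1],
    [[14, 0, 95], [0, 0, 0], 1],
    [[14, 0, 101], [0, 0, 0], 1],
    [[14, 0, 101], [0, 0, 0], 1],
    [[14, 0, 101], [0, 0, 0], 1],
  ],
)

```text
time: 4.85
ee_pos: [0.5687, -0.0353, 0.0681]
tcp_rot: [179.9, -0.0, 72.8]
wrist_force: [0.5, -0.4, -2.9]
opening: 0.0534
grasp_force: 63.9
```

```bash
python3 -c "
from h import *
inc(.5768,-.0266,.066,73)
p,d=camera('top');cv2.imwrite('pics/b.png',cv2.resize(p[150:250,230:350],None,fx=5,fy=5)[...,::-1])"
```

```text
t 4.85 shift [10.7  5.2  2.2] turn [ 0.1  -0.02 -0.22]
```

View pics/b.png

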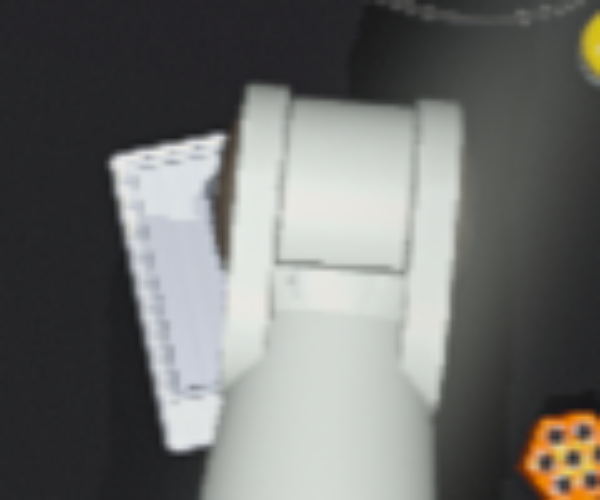

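The arm hides the block here, so I'll go by contact force.

Call:
play_rows(
  increments=[
    [[3, 2, 2], [0, 0, 0], 1],
    [[6, 3, 2.5], [0, 0, 0], 1],
    [[7.5, 4, 2.5], [0, 0, 0], 1],
    [[7.5, 4, 2.5], [0, 0, 0], 1],
  ],
)

```text
time: 5.3
ee_pos: [0.5744, -0.0286, 0.0645]
tcp_rot: [180.0, -0.0, 72.8]
wrist_force: [1.2, 0.0, -2.3]
opening: 0.0529
grasp_force: 64.2
```

Call:
play_rows(
  increments=[
    [[1, 0.5, 0], [0, 0, 0], 1],
    [[1.8, 1, 0], [0, 0, 0], 1],
    [[1.8, 1, 0], [0, 0, 0], 1],
  ],
)

```text
time: 5.6
ee_pos: [0.5756, -0.0275, 0.0645]
tcp_rot: [180.0, 0.0, 72.8]
wrist_force: [-1.3, -1.3, -0.1]
opening: 0.0533
grasp_force: 64.4
```

Call:
play_rows(
  increments=[
    [[1, 0.5, 0], [0, 0, 0], 1],
    [[1.8, 1, 0], [0, 0, 0], 1],
    [[1.8, 1, 0], [0, 0, 0], 1],
  ],
)

```text
time: 5.9
ee_pos: [0.5771, -0.0261, 0.0645]
tcp_rot: [180.0, 0.0, 72.8]
wrist_force: [-2.5, -1.4, 0.8]
opening: 0.0533
grasp_force: 64.7
```

Call:
play_rows(
  increments=[
    [[0.9, 0.5, 0], [0, 0, 0], 1],
    [[1.3, 0.7, 0], [0, 0, 0], 1],
    [[1.3, 0.7, 0], [0, 0, 0], 1],
  ],
)

```text
time: 6.2
ee_pos: [0.5782, -0.0252, 0.0645]
tcp_rot: [180.0, 0.0, 72.8]
wrist_force: [-4.3, -3.0, 4.4]
opening: 0.0529
grasp_force: 65.0
```

Call:
play_rows(
  increments=[
    [[0.9, 0.5, 0], [0, 0, 0], 1],
    [[1.3, 0.7, 0], [0, 0, 0], 1],
    [[1.3, 0.7, 0], [0, 0, 0], 1],
  ],
)

```text
time: 6.5
ee_pos: [0.5791, -0.0244, 0.0645]
tcp_rot: [180.0, 0.0, 72.8]
wrist_force: [-4.2, -3.4, 5.8]
opening: 0.0534
grasp_force: 65.1
```

Call:
play_rows(
  increments=[
    [[0.9, 0.5, -0.5], [0, 0, 0], 1],
    [[1.3, 0.7, -0.5], [0, 0, 0], 1],
    [[1.3, 0.7, -0.5], [0, 0, 0], 1],
  ],
)

```text
time: 6.8
ee_pos: [0.5791, -0.0242, 0.0646]
tcp_rot: [-179.9, 0.2, 72.8]
wrist_force: [-8.1, -9.0, 5.7]
opening: 0.0532
grasp_force: 65.1
```

Call:
play_rows(
  increments=[
    [[0.9, 0.5, -0.3], [0, 0, 0], 1],
    [[1.3, 0.7, -0.3], [0, 0, 0], 1],
    [[1.3, 0.7, -0.3], [0, 0, 0], 1],
  ],
)

```text
time: 7.1
ee_pos: [0.5791, -0.0241, 0.0646]
tcp_rot: [-179.8, 0.3, 72.7]
wrist_force: [-13.2, -13.7, 6.4]
opening: 0.0531
grasp_force: 65.2
```

Call:
play_rows(
  increments=[
    [[-1.5, -0.9, 0], [0, 0, 0], 1],
    [[-1.7, -1, 0], [0, 0, 0], 1],
    [[-1.7, -1, 0], [0, 0, 0], 0],
    [[-1.7, -1, 0], [0, 0, 0], 0],
    [[-1.7, -1, 0], [0, 0, 0], 0],
    [[-1.7, -1, 0], [0, 0, 0], 0],
    [[-1.7, -1, 0], [0, 0, 0], 0],
    [[-1.7, -1, -20], [0, 0, 0], 0],
    [[-1.7, -1, -50], [0, 0, 0], 0],
    [[-1.7, -1, -90], [0, 0, 0], 0],
    [[-1.7, -1, -130], [0, 0, 0], 0],
    [[-1.7, -1, -130], [0, 0, 0], 0],
  ],
)

```text
time: 8.3
ee_pos: [0.5817, -0.0232, 0.2013]
tcp_rot: [179.5, -0.1, 72.8]
wrist_force: [-0.3, 0.9, 0.3]
opening: 0.0852
grasp_force: 0.0
```

```bash
python3 -c "
from h import *
inc(.4535,.3349,.18,125)
inc(.4535,.3349,.18,65)"
```

```text
t 8.3 shift [ 304.2 -228.4   20.1] turn [  0.5    0.09 -52.17]
t 8.3 shift [ 304.2 -228.4   20.1] turn [ 0.46 -0.17  7.83]
```

Call:
play_rows(
  increments=[
    [[304, -228, 20], [0, 0, -52], 0],
    [[304, -228, 20], [0, 0, -52], 0],
    [[304, -228, 20], [0, 0, -52], 0],
    [[304, -228, 20], [0, 0, -52], 0],
    [[304, -228, 20], [0, 0, -52], 0],
    [[304, -228, 20], [0, 0, -52], 0],
    [[304, -228, 20], [0, 0, -52], 0],
    [[304, -228, 20], [0, 0, -52], 0],
    [[304, -228, 20], [0, 0, -52], 0],
    [[304, -228, 20], [0, 0, -52], 0],
    [[304, -228, 20], [0, 0, -52], 0],
    [[304, -228, 20], [0, 0, -52], 0],
  ],
)

```text
time: 9.5
ee_pos: [0.4523, 0.3336, 0.1752]
tcp_rot: [180.0, 0.0, 124.7]
wrist_force: [1.2, -0.3, -0.1]
opening: 0.0855
grasp_force: 0.0
```

```bash
cat > look.py <<'E'
from h import *
import sys
p,d=camera("top");W=cloud("top",p,d);Z=W[...,2]
v,u=np.mgrid[:420,:560]; near=(abs(u-283)<50)&(abs(v-207)<50); C=np.array([.6178,.0116]); a=np.radians(13); R=np.array([[np.cos(a),np.sin(a)],[-np.sin(a),np.cos(a)]])
for col in("orange","blue"):
    m=cv2.morphologyEx(mask(p,col),cv2.MORPH_CLOSE,np.ones((5,5)))>0
    s=m&near&(Z>.076)&(Z<.1)
    if s.sum()<60: print(col,s.sum());continue
    vv,uu=np.nonzero(s); A,c,w=hexfit(onplane("top",np.c_[uu,vv],.086)); print(col,s.sum(),"ang",A,"w",w.round(4),"c",c.round(4),"heater",(R@(c-C)*1e3+[35,0]).round(1),"dist",np.hypot(*(c-C)).round(4))
cv2.imwrite(sys.argv[1],cv2.resize(p[150:250,230:350],None,fx=5,fy=5,interpolation=cv2.INTER_CUBIC)[...,::-1])
E
python3 look.py pics/c.png; python3 -c "
from h import *
inc(.4535,.3349,.032,125)"
```

```text
orange 188 ang 13.0 w 0.0562 c [ 0.5788 -0.0269] heater [-11.7 -28.8] dist 0.0548
blue 0
t 9.55 shift [  0.4   1.7 143.2] turn [ 0.01  0.   -0.27]
```

View pics/c.png

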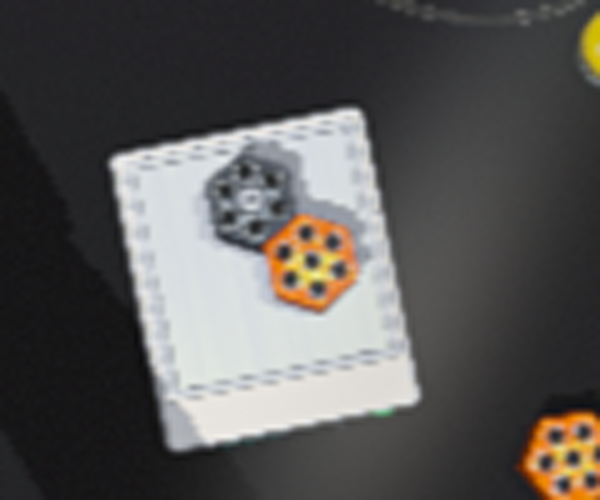

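The orange block sits flush on the dark block's right front flat (crop 313,265), with its angle matching. Now for the blue one.

Call:
play_rows(
  increments=[
    [[0.5, 1.5, 40], [0, 0, 0], 0],
    [[0.5, 1.5, 80], [0, 0, 0], 0],
    [[0.5, 1.5, 120], [0, 0, 0], 0],
    [[0.5, 1.5, 138], [0, 0, 0], 0],
    [[0.5, 1.5, 143], [0, 0, 0], 0],
    [[0.5, 1.5, 143], [0, 0, 0], 1],
    [[0.5, 1.5, 143], [0, 0, 0], 1],
    [[0.5, 1.5, 143], [0, 0, 0], 1],
    [[0.5, 1.5, 143], [0, 0, 0], 1],
    [[0.5, 1.5, 143], [0, 0, 0], 1],
    [[0.5, 1.5, 143], [0, 0, 0], 1],
    [[0.5, 1.5, 143], [0, 0, 0], 1],
    [[0.5, 1.5, 143], [0, 0, 0], 1],
  ],
)

```text
time: 10.85
ee_pos: [0.4538, 0.3363, 0.0346]
tcp_rot: [179.8, 0.0, 124.8]
wrist_force: [-0.7, -1.4, 5.1]
opening: 0.0531
grasp_force: 61.8
```

```bash
python3 -c "
from h import *
inc(.4535,.3349,.17,125)
inc(.5523,.0460,.17,133)"
```

```text
t 10.85 shift [  -1.    -0.6 -135.4] turn [ 0.19  0.02 -0.19]
t 10.85 shift [-294.6  -84.4 -135.6] turn [ 0.19  0.03 -8.19]
```

Call:
play_rows(
  increments=[
    [[0, 0, -15], [0, 0, 0], 1],
    [[0, 0, -45], [0, 0, 0], 1],
    [[0, 0, -85], [0, 0, 0], 1],
    [[0, 0, -120], [0, 0, 0], 1],
    [[-12, -4, -136], [0, 0, -1], 1],
    [[-40, -12, -136], [0, 0, -2], 1],
    [[-75, -22, -136], [0, 0, -3], 1],
    [[-110, -32, -136], [0, 0, -4], 1],
    [[-145, -42, -136], [0, 0, -5], 1],
    [[-180, -52, -136], [0, 0, -6], 1],
    [[-215, -62, -136], [0, 0, -7], 1],
    [[-250, -72, -136], [0, 0, -8], 1],
    [[-277, -80, -136], [0, 0, -8], 1],
    [[-290, -84, -136], [0, 0, -8], 1],
    [[-294.5, -84.5, -136], [0, 0, -8], 1],
    [[-294.5, -84.5, -136], [0, 0, -8], 1],
    [[-294.5, -84.5, -136], [0, 0, -8], 1],
  ],
)

```text
time: 12.55
ee_pos: [0.5513, 0.0467, 0.1683]
tcp_rot: [180.0, -0.0, 132.9]
wrist_force: [-0.5, 0.6, -3.9]
opening: 0.0531
grasp_force: 64.2
```

```bash
python3 -c "
from h import *
inc(.5523,.046,.068,133)
inc(.5642,.028,.068,133)"
```

```text
t 12.55 shift [ -1.2   0.2 100.3] turn [ 0.01 -0.02 -0.13]
t 12.55 shift [-22.5  -3.3 100.3] turn [ 0.01 -0.02 -0.13]
```

Call:
play_rows(
  increments=[
    [[0, 0, 30], [0, 0, 0], 1],
    [[0, 0, 60], [0, 0, 0], 1],
    [[0, 0, 85], [0, 0, 0], 1],
    [[0, 0, 97], [0, 0, 0], 1],
    [[0, 0, 101], [0, 0, 0], 1],
    [[0, 0, 101.5], [0, 0, 0], 1],
    [[-5, -1, 101.5], [0, 0, 0], 1],
    [[-10, -2, 101.5], [0, 0, 0], 1],
    [[-14, -3, 101.5], [0, 0, 0], 1],
    [[-14, -3, 101.5], [0, 0, 0], 1],
    [[-14, -3, 101.5], [0, 0, 0], 1],
  ],
)

```text
time: 13.65
ee_pos: [0.5587, 0.0334, 0.0662]
tcp_rot: [-180.0, -0.0, 132.8]
wrist_force: [-0.3, -0.7, -3.6]
opening: 0.0529
grasp_force: 64.2
```

```bash
python3 -c "
from h import *
inc(.5642,.028,.0648,133)"
```

```text
t 13.65 shift [-7.8  0.3  1.4] turn [-0.03 -0.02 -0.19]
```

Call:
play_rows(
  increments=[
    [[-2, 0, 0.5], [0, 0, 0], 1],
    [[-4, 0, 1], [0, 0, 0], 1],
    [[-5, 0, 1], [0, 0, 0], 1],
    [[-5, 0, 1], [0, 0, 0], 1],
  ],
)

```text
time: 14.05
ee_pos: [0.5623, 0.0297, 0.0655]
tcp_rot: [-180.0, -0.0, 132.8]
wrist_force: [-0.0, 0.2, -3.2]
opening: 0.0528
grasp_force: 64.2
```

Call:
play_rows(
  increments=[
    [[-1, 0, 0], [0, 0, 0], 1],
    [[-2, 0, 0], [0, 0, 0], 1],
    [[-2, 0, 0], [0, 0, 0], 1],
  ],
)

```text
time: 14.35
ee_pos: [0.5637, 0.0283, 0.0656]
tcp_rot: [180.0, 0.0, 132.8]
wrist_force: [-0.0, 0.3, -3.5]
opening: 0.0528
grasp_force: 64.2
```

Call:
play_rows(
  increments=[
    [[-1, 0, 0], [0, 0, 0], 1],
    [[-1.5, 0, 0], [0, 0, 0], 1],
    [[-1.5, 0, 0], [0, 0, 0], 1],
  ],
)

```text
time: 14.65
ee_pos: [0.5646, 0.0272, 0.0656]
tcp_rot: [-180.0, -0.0, 132.8]
wrist_force: [-0.5, -0.7, -4.2]
opening: 0.0529
grasp_force: 64.2
```

Call:
play_rows(
  increments=[
    [[-1, 0, 0], [0, 0, 0], 1],
    [[-1.5, 0, 0], [0, 0, 0], 1],
    [[-1.5, 0, 0], [0, 0, 0], 1],
  ],
)

```text
time: 14.95
ee_pos: [0.5646, 0.0269, 0.0654]
tcp_rot: [-180.0, -0.2, 132.9]
wrist_force: [-6.5, 4.2, -1.7]
opening: 0.0525
grasp_force: 64.6
```

Call:
play_rows(
  increments=[
    [[-1, 0, 0], [0, 0, 0], 1],
    [[-1.5, 0, 0], [0, 0, 0], 1],
    [[-1.5, 0, 0], [0, 0, 0], 1],
  ],
)

```text
time: 15.25
ee_pos: [0.5646, 0.0269, 0.0654]
tcp_rot: [-180.0, -0.3, 132.9]
wrist_force: [-11.0, 10.0, 1.3]
opening: 0.0528
grasp_force: 65.0
```

The reaction force points straight back out of the notch (138°), so both faces are touching. I'm relaxing, lowering and releasing.

Call:
play_rows(
  increments=[
    [[1.5, 0, 0.8], [0, 0, 0], 1],
    [[2, 0, 1], [0, 0, 0], 1],
    [[2, 0, 1], [0, 0, 0], 0],
    [[2, 0, 1], [0, 0, 0], 0],
    [[2, 0, 1], [0, 0, 0], 0],
    [[2, 0, 1], [0, 0, 0], 0],
    [[2, 0, 1], [0, 0, 0], 0],
    [[2, 0, -20], [0, 0, 0], 0],
    [[2, 0, -50], [0, 0, 0], 0],
    [[2, 0, -90], [0, 0, 0], 0],
    [[2, 0, -130], [0, 0, 0], 0],
    [[100, 0, -130], [0, 0, 0], 0],
    [[200, 0, -130], [0, 0, 0], 0],
    [[250, 0, -130], [0, 0, 0], 0],
    [[250, 0, -130], [0, 0, 0], 0],
    [[250, 0, -130], [0, 0, 0], 0],
    [[250, 0, -130], [0, 0, 0], 0],
  ],
)

```text
time: 16.95
ee_pos: [0.3938, 0.2115, 0.1963]
tcp_rot: [179.9, -0.0, 133.1]
wrist_force: [1.2, -0.9, 0.2]
opening: 0.0857
grasp_force: 0.0
```

```bash
python3 look.py pics/d.png
```

```text
orange 186 ang 13.0 w 0.0552 c [ 0.579  -0.0279] heater [-11.7 -29.8] dist 0.0554
blue 249 ang 13.0 w 0.0546 c [0.5636 0.0265] heater [-14.5  26.7] dist 0.0562
```

View pics/d.png

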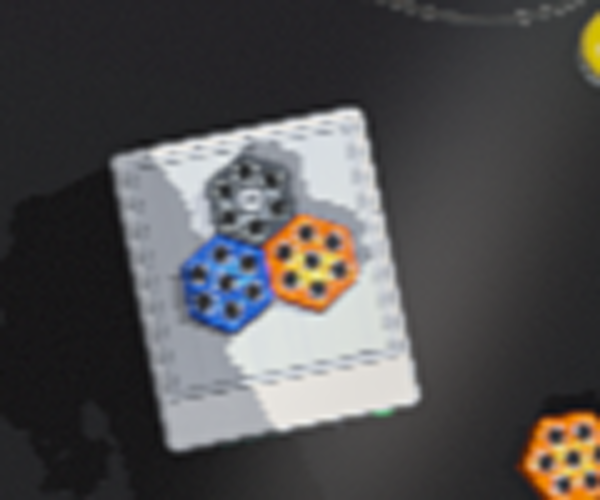

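All three blocks are packed: centre distances measure 55.4, 56.2 and 56.5 mm, and the angles match. I'm handing the job in.

```bash
python3 -c "
from workcell import workorder
print(workorder.job_done())"
```

```text
the job is handed in; nothing more can be done
None
```

The job is handed in: both blocks stand upright on the plate, blue left and orange right, with measured centre distances of 55.4–56.5 mm between all three, and the gripper clear; no verdict came back.

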